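# Pump the ratchet lift level with the laundry shelf

### The job

Hold the red handle of the blue ratchet lift and pump it up and down, one notch a stroke, until the yellow tray with the glass jar is as nearly level with the top of the timber shelf beside it as the notches allow; the lift cannot be let down again, so do not go past. Raise the tray with the handle only, without touching tray or jar, keep the jar standing on the tray, leave the other things where they are, and let go of the handle at the end.

Things in the scene. Friction and masses are not known exactly. Their poses are not given: they have to be found in the camera images.
- jack: Blue ratchet lift fixed to the table: foot plate 200 x 120 x 8 mm, two upright cheek plates (57 mm over both, 113 mm high) with a toothed steel bar between. Origin: on the table under the middle of the tray; its handle reaches out to its -x side; z is up. New place and yaw each time.
- lever_pivot (a point): Axis of the handle's hinge, 76 mm from the toothed bar on the lift's -x side, 93 mm above the table; it runs along the lift's y. It does not move.
- lever_grip (a point): Middle of the handle's red grip, on its centre line, 140 mm from the hinge axis. The grip is a round bar 22 mm in diameter, about 105 mm long, pointing straight away from the hinge, free by 25 mm and more all round and always 70 mm or more above the table. It swings in the upright plane through the lift's x axis.
- lever (a joint): Handle swing, rad: 0 = raised stop (grip 0.45 above level), grows as it is pushed down, 0.56 = bottom stop. Stiff hinge, no return spring: pull it up, push it down (5 to 10 N at the grip). Each full swing down lifts the tray one 15 mm notch (up to 7 mm more on the way, sinking back as the handle rises); pulling up takes the next tooth. 0.06 to 0.5 is a full stroke. Starts anywhere.
- tray_top (a point): Centre of the upper face of the yellow plastic tray, 130 x 130 x 8 mm, carried on the toothed bar. It starts 165 mm above the table and can only rise straight up, in notches of 15 mm, six at most.
- tray: The tray with its toothed bar; origin on the table under the tray at the start, and rises with it (z is the height gained).
- shelf_top (a point): Centre of the upper face of the pale timber shelf (board 200 x 170 x 18 mm on four legs, fixed) that stands on the lift's +y side; its height differs each time, 30 to 72 mm above the tray's starting height.
- jar: Glass jar with a steel screw lid, 90 mm in diameter, 120 mm high, 0.4 to 0.85 kg, loose on the tray. Origin: centre of its underside. Not to be touched.
- stopper: Chrome door stopper, 60 mm in diameter, 68 mm high, on the table near the white drawer unit (fixed, 300 x 170 x 240 mm high, to the right). Bystander; origin at its underside.
- scraper: Blue silicone scraper, about 170 mm long, 65 mm wide, lying on the table. Bystander; origin at its underside.
- clip: Folded aluminium peg clip, 110 x 24 x 18 mm, lying on the table. Bystander; origin at its underside.
- bottle: Green detergent bottle, 76 mm in diameter, 200 mm high. Bystander; origin at its underside.
- brush: Scrubbing brush, 180 mm long, lying on the table. Bystander.
- cup: Orange measuring cup, 70 mm in diameter, 75 mm high. Bystander; origin at its underside.

How it is judged (in metres and radians):
At the end, for the whole second after the job is handed in: The tray's top rests at rest on its catch within 10.5 mm of the height of the shelf's top, above or below (the notches are 15 mm, so the nearest one is within 7.5 mm); the handle is at rest; the jar stands upright (within 0.1 rad) on the tray, its centre within 40 mm of the tray's (z of tray_top in the frame of shelf_top between -0.0105 and 0.0105 m and linear speed of tray below 0.01 m/s and velocity of joint lever between -0.05 and 0.05 rad/s and horizontal distance between jar and tray_top below 0.04 m and z of jar in the frame of tray_top between -0.01 and 0.01 m and angle between jar's own z axis and vertical below 0.1 rad); the robot touches nothing.
It fails at once if the robot touches the tray or the jar (more than 1 N) (contact force between any of the fingers, the arm and tray above 1 N or contact force between any of the fingers, the arm and jar above 1 N).
It fails at once if the jar tips over or leaves the tray (angle between jar's own z axis and vertical above 0.35 rad or horizontal distance between jar and tray_top above 0.06 m).
It fails at once if one of the other things is moved by more than 40 mm (distance of any of stopper, scraper, clip, bottle, brush, cup from where it was at the start of the episode above 0.04 m).
It also fails if it takes over 54 s, if anything falls off the work surface, if the arm or the gripper's body presses on something with over 40 N, if the wrist force passes 120 N, or if a joint passes its speed limit or range.

### The arm

A 6-joint arm with a two-finger parallel gripper is mounted at the origin on the work surface. World frame = base frame: x ahead of the robot, y to its left, z up, the work surface at z = 0. Lengths are in mm, angles in rad, forces in N, time in s.
With the tool pointing down it reaches from about 275 to 725 mm from the base axis. Payload 15.9 kg.
Tool frame: the origin (TCP) lies between the finger pads; the fingertips stand 8 mm ahead of it and the grasp point (between the pads) lies 11 mm behind it (r.tip_extent is the distance from the TCP to the fingertips, in mm); z points along the fingers, y is the direction in which the jaws open and shut (so a half turn about z gives the same grasp; the last joint's range is limited). The gripper opens to 85 mm and grips with 20 to 120 N. Pads are 22 mm wide; open, the fingers measure 114 mm over their backs; the gripper's body (76 mm by 85 mm) begins 54 mm behind the grasp point. The pads swing forward as they close: fully open they stand 13 mm farther back than shut.
Start: joints at [-1.125, 0.213, -0.034, 1.323, 0, 1.571], TCP at [215.582, -451.121, 239.306] pointing down, gripper open.
Joint ranges: [-2.98, 2.98], [-0.74, 1.72], [-1.14, 1.35], [-2.1, 2.04], [-1.57, 1.44], [-3.14, 3.14]. Speed limits (rad/s): [1.89, 1.89, 2.39, 2.57, 3.14, 3.14].

### API

Orientations are given as a unit quaternion [w, x, y, z].
In Python, from rig import r, viewer gives the robot as it stands.
- The arm moves only by the shell command python3 -m creep 'ROWS' [FORCE]. ROWS is JSON, a list of rows, each an object of numbers: "dx", "dy", "dz": the shift along the tool's x, y, z in m; "wx", "wy", "wz": the turn, a rotation vector about the tool's x, y, z in rad; "hand": the finger opening in m, from 0 to 0.0854. In form: [{"dx": .., "dy": .., "dz": .., "wx": .., "wy": .., "wz": .., "hand": ..}, ...]. A call has 1 to 12 rows; each row shifts and turns the commanded pose from where the row before left it, along the tool's axes as they then stand; what a row does not reach is not made up. A row lasts 1/10 s, in which the tool goes at most 50 mm and 8.59 degrees, less where a joint would pass 70% of its speed; a pose out of reach is approached as far as the arm can. A call with a gripper value outside its range is refused whole. The fingers move at their own pace and stop on an object; FORCE is the grip in N (left out, the last holds). Time passes only in rows, so rows that do not move let the fingers close. It gives the time, the measured TCP pose, the force and the opening at its end, in the units of the state.
- r.read_state(): the state, without advancing time (a new reading comes with each control period).
- viewer.snapshot(name): name is "scene" or "top" or "wrist"; returns (picture, depth): 420x560x3 uint8, red, green, blue; 420x560 float32, mm along the optical axis (not along the pixel's ray), 0 where there is no reading.
- viewer.camera_params(name): a dict with "vfov" (degrees; the focal length in pixels is half the picture's height over the tangent of half this angle, whatever the lens; pixels are square), "cx", "cy" (the principal point, pixels), "extrinsics" (4x4, takes a point from world to camera coordinates). Camera axes: x right, y up, looking along -z (the intrinsics and any distortion apply to the point x, -y, -z); pixel columns grow to the right and rows downward; lengths in mm; the calibration is good to about 2 mm. A picture is of the moment at which its call begins: read the wrist's pose just before it. camera_params takes no time and is no camera call; for the wrist camera it gives the pose at the moment of the call.
- r.sign_off(): hands the job in, once; it reports no verdict.
The state is a dict: "time_s": time; "joint_positions": joint angles; "joint_velocities": joint speeds; "joint_efforts": joint torques, N m; "tcp_pos": TCP position; "orientation": TCP orientation; "wrist_force": force on the tool from outside, world axes, zero at the start; "moment": the same for the moment, N m; "opening": finger opening in mm.
Only numpy, scipy, OpenCV 4.12 (cv2) and the standard library are available. Lean on these libraries where they do the work, as an engineer would, in place of code of your own. Each camera call takes 0.05 s, during which the arm holds its last target. There are 200 camera calls.

## Working session

There is one attempt and no reset: what is moved stays moved. The work goes in short steps, Python scripts to look and compute and a shell command to move; the robot and the scene stay as the last step left them, time stands still between calls to the robot, and variables do not carry over. Pictures are saved under pics/ and viewed, about 8 in all and at most 12, crops included, and the job is handed in when it is done.

```bash
ls; mkdir -p pics; cat > h.py <<'E'
import numpy as np, cv2
from rig import r, viewer
def snap(n,f):
    p=viewer.camera_params(n); im,d=viewer.snapshot(n)
    cv2.imwrite('pics/'+f+'.png',im[:,:,::-1]); np.savez('pics/'+f,im=im,d=d,E=p['extrinsics'],v=p['vfov'],c=[p['cx'],p['cy']]); return im,d,p
def cloud(f):
    z=np.load('pics/'+f+'.npz'); d=z['d']; F=210/np.tan(np.radians(z['v'])/2)
    v,u=np.mgrid[:420,:560]; P=np.stack([(u-z['c'][0])/F*d,-(v-z['c'][1])/F*d,-d,np.ones_like(d)],-1)
    W=P@np.linalg.inv(z['E']).T; W=W[...,:3]; W[d<=0]=np.nan; return z['im'],W
E
python3 - <<'E'
from h import *
s=r.read_state(); print(s['tcp_pos'],s['orientation'],s['time_s'])
for n in('scene','top'):
    im,d,p=snap(n,n+'0'); print(n,{k:v for k,v in p.items()})
E
```

```text
pics
[ 215.44287724 -450.83342879  238.83081353] [-5.32060641e-04  9.75262839e-01  2.21047735e-01 -1.02072166e-04] 0.0
scene {'vfov': 54.926936390468775, 'cx': 285.607935920479, 'cy': 206.24164966741333, 'extrinsics': array([[ 1.74740088e-02,  9.99727823e-01, -1.54576177e-02,
        -9.39441417e+01],
       [-7.38496914e-01,  2.33270160e-02,  6.73853218e-01,
         2.59656841e+02],
       [ 6.74030391e-01, -3.59514106e-04,  7.38703529e-01,
        -1.63575080e+03],
       [ 0.00000000e+00,  0.00000000e+00,  0.00000000e+00,
         1.00000000e+00]])}
top {'vfov': 52.53076512403116, 'cx': 276.3694431405354, 'cy': 210.47911958669047, 'extrinsics': array([[ 2.48519291e-02, -9.99300465e-01, -2.79457069e-02,
         8.38515449e+01],
       [ 9.95568442e-01,  2.22036236e-02,  9.13809409e-02,
        -5.39272811e+02],
       [-9.06965207e-02, -3.00928565e-02,  9.95423810e-01,
        -1.15475018e+03],
       [ 0.00000000e+00,  0.00000000e+00,  0.00000000e+00,
         1.00000000e+00]])}
```

View pics/scene0.png

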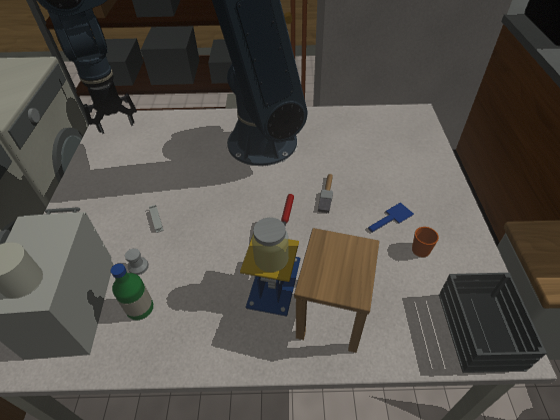

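View pics/top0.png

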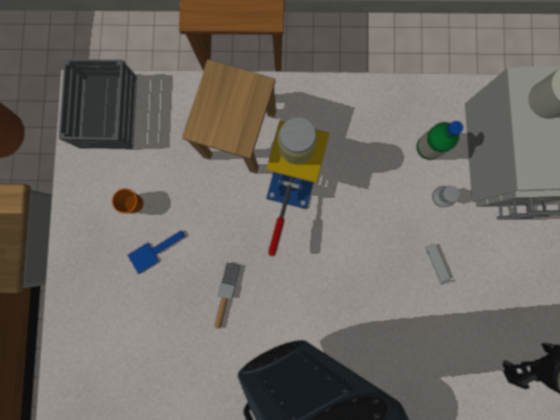

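The scene view shows the lift at (270,280) with the red grip at (288,208) and the shelf at (340,268). In the top view the grip is at (277,237), the tray at (298,152) and the shelf at (230,108). The brush lies nearer the robot at (225,295).

```bash
cat > m.py <<'E'
from h import *
import sys
def meas(f):
    im,W=cloud(f); hsv=cv2.cvtColor(im,cv2.COLOR_RGB2HSV); H,S,V=[hsv[...,i].astype(int) for i in range(3)]
    ok=np.isfinite(W[...,2])&(W[...,0]>250)&(W[...,0]<1000)&(W[...,1]>-250)&(W[...,1]<350)
    o={}
    m=ok&((H<6)|(H>174))&(S>180)&(V>70)&(W[...,2]>50)&(W[...,2]<230)
    P=W[m]; o['red']=P
    m=ok&(H>22)&(H<32)&(S>190)&(W[...,2]>140); o['yel']=W[m]
    m=ok&(H>8)&(H<22)&(S>60)&(S<190)&(W[...,2]>180)&(W[...,2]<260)&(W[...,0]>500); o['wood']=W[m]
    m=ok&(H>105)&(H<125)&(S>120)&(W[...,2]<16)&(W[...,0]>500)&(W[...,1]<150); o['blue']=W[m]
    return o
if __name__=='__main__':
  for f in sys.argv[1:]:
    o=meas(f)
    for k,P in o.items():
        if len(P)<5: print(f,k,len(P)); continue
        c=np.median(P,0); u,s,vt=np.linalg.svd(P-P.mean(0),full_matrices=False)
        print(f,k,len(P),'med',c.round(1),'min',np.percentile(P,3,0).round(1),'max',np.percentile(P,97,0).round(1),'ax',vt[0].round(3))
        if k in('wood','yel','blue'):
            z=P[:,2]; Q=P[abs(z-c[2])<6][:,:2].astype(np.float32); print('   rect',cv2.minAreaRect(Q), 'z mean',P[abs(z-c[2])<6][:,2].mean())
E
python3 m.py scene0 top0
```

```text
scene0 red 100 med [467.7  97.9 121.9] min [426.   85.3 113.1] max [508.7 108.4 130.5] ax [ 0.965 -0.214 -0.153]
scene0 yel 121 med [732.3  54.3 162.4] min [629.   12.9 160. ] max [743.8 116.  165.5] ax [ 0.833 -0.554  0.005]
   rect ((688.4972534179688, 61.04295349121094), (116.93545532226562, 129.04405212402344), 7.0946526527404785) z mean 162.44733486930798
scene0 wood 5453 med [776.4 208.1 232. ] min [668.5 118.  221.2] max [867.7 292.2 234.7] ax [ 0.963 -0.269 -0.027]
   rect ((760.0201416015625, 208.68548583984375), (169.83734130859375, 201.9323272705078), 74.40313720703125) z mean 232.0775378282147
scene0 blue 984 med [711.1  45.7   7. ] min [603.2 -17.5   3.3] max [755.4 114.7  11. ] ax [ 0.681 -0.732 -0.001]
   rect ((657.0673828125, 49.242576599121094), (116.00596618652344, 200.02980041503906), 76.43626403808594) z mean 7.037237379794619
top0 red 203 med [463.3  93.3 124.9] min [420.5  81.1 116.2] max [507.1 106.9 131.9] ax [-0.964  0.226  0.14 ]
top0 yel 1175 med [640.   29.1 163.5] min [607.3 -21.1 160. ] max [718.2 108.7 167.4] ax [-0.287  0.958 -0.003]
   rect ((672.9649658203125, 44.24959182739258), (125.62289428710938, 126.32332611083984), 76.95703887939453) z mean 163.546042639787
top0 wood 6043 med [755.3 208.3 233. ] min [658.2 122.1 229.1] max [852.5 294.8 236.4] ax [-0.966  0.26  -0.007]
   rect ((758.1171264648438, 209.1849365234375), (170.92408752441406, 200.81004333496094), 74.3904800415039) z mean 233.02385379680015
top0 blue 658 med [593.1  53.9   8.1] min [557.3   6.6   3.7] max [637.2 114.8  12.2] ax [-0.219 -0.976 -0.003]
   rect ((597.3023071289062, 61.59624481201172), (114.38117980957031, 74.20561218261719), 76.37907409667969) z mean 8.09855741745359
```

```bash
python3 -m creep '[{"dx":0.038,"dy":-0.032},{"dx":0.038,"dy":-0.032},{"dx":0.038,"dy":-0.032},{"dx":0.038,"dy":-0.032},{"dx":0.038,"dy":-0.032},{"dx":0.038,"dy":-0.032},{"dx":0.038,"dy":-0.032},{"dx":0.038,"dy":-0.032},{"dx":0.038,"dy":-0.032},{"dx":0.038,"dy":-0.032},{"wz":0.1},{"hand":0.085}]' 40; python3 -c "
from rig import r
s=r.read_state();print(s['joint_positions'],s['orientation'],s['tcp_pos'])"
```

```text
[-1.12501056e+00  2.13274673e-01 -3.49688470e-02  1.32350722e+00
 -2.46862693e-05  1.57081240e+00] [-4.62672686e-04  9.75263718e-01  2.21044004e-01 -1.17529055e-04] [ 215.45067992 -450.87575609  238.89268913]invalid input at $[0]: expected keys dx, dy, dz, wx, wy, wz, hand
```

```bash
python3 -m creep '[{"dx":0.038,"dy":-0.032,"dz":0,"wx":0,"wy":0,"wz":0,"hand":0.085},{"dx":0.038,"dy":-0.032,"dz":0,"wx":0,"wy":0,"wz":0,"hand":0.085},{"dx":0.038,"dy":-0.032,"dz":0,"wx":0,"wy":0,"wz":0,"hand":0.085},{"dx":0.038,"dy":-0.032,"dz":0,"wx":0,"wy":0,"wz":0,"hand":0.085},{"dx":0.038,"dy":-0.032,"dz":0,"wx":0,"wy":0,"wz":0,"hand":0.085},{"dx":0.038,"dy":-0.032,"dz":0,"wx":0,"wy":0,"wz":0,"hand":0.085},{"dx":0.038,"dy":-0.032,"dz":0,"wx":0,"wy":0,"wz":0,"hand":0.085},{"dx":0.038,"dy":-0.032,"dz":0,"wx":0,"wy":0,"wz":0,"hand":0.085},{"dx":0.038,"dy":-0.032,"dz":0,"wx":0,"wy":0,"wz":0,"hand":0.085},{"dx":0.038,"dy":-0.032,"dz":0,"wx":0,"wy":0,"wz":0,"hand":0.085},{"dx":0,"dy":0,"dz":0,"wx":0,"wy":0,"wz":-0.1,"hand":0.085},{"dx":0,"dy":0,"dz":0,"wx":0,"wy":0,"wz":0,"hand":0.085}]' 40; python3 -c "
from rig import r
s=r.read_state();print(s['joint_positions'],s['orientation'],s['tcp_pos'])"
```

```text
time_s: 1.3
tcp_pos: [420.4, 2.7, 238.9]
orientation: [-0.0, 0.962, 0.272, -0.001]
wrist_force: [-0.1, -1.6, 0.2]
opening: 85.0
[ 6.44434575e-03  5.06532491e-02 -2.23740528e-01  1.29743069e+00
 -1.08854946e-04  2.59704630e+00] [-8.41791647e-05  9.62290433e-01  2.72023632e-01 -5.10043821e-04] [420.42814929   2.67593739 238.90421307]
```

```bash
python3 -m creep '[{"dx":0,"dy":0,"dz":0,"wx":0,"wy":0,"wz":-0.147,"hand":0.085},{"dx":0,"dy":0,"dz":0,"wx":0,"wy":0,"wz":-0.147,"hand":0.085},{"dx":0,"dy":0,"dz":0,"wx":0,"wy":0,"wz":-0.147,"hand":0.085},{"dx":0,"dy":0,"dz":0,"wx":0,"wy":0,"wz":-0.147,"hand":0.085},{"dx":0,"dy":0,"dz":0,"wx":0,"wy":0,"wz":-0.147,"hand":0.085},{"dx":0,"dy":0,"dz":0,"wx":0,"wy":0,"wz":-0.147,"hand":0.085},{"dx":0,"dy":0,"dz":0,"wx":0,"wy":0,"wz":-0.147,"hand":0.085},{"dx":0,"dy":0,"dz":0,"wx":0,"wy":0,"wz":-0.147,"hand":0.085},{"dx":0,"dy":0,"dz":0,"wx":0,"wy":0,"wz":-0.147,"hand":0.085},{"dx":0,"dy":0,"dz":0,"wx":0,"wy":0,"wz":-0.147,"hand":0.085},{"dx":0,"dy":0,"dz":0,"wx":0,"wy":0,"wz":-0.147,"hand":0.085},{"dx":0,"dy":0,"dz":0,"wx":0,"wy":0,"wz":-0.147,"hand":0.085}]'
python3 -m creep '[{"dx":0,"dy":0,"dz":0,"wx":0,"wy":0,"wz":-0.147,"hand":0.085},{"dx":0,"dy":0,"dz":0,"wx":0,"wy":0,"wz":-0.147,"hand":0.085},{"dx":0,"dy":0,"dz":0,"wx":0,"wy":0,"wz":-0.147,"hand":0.085},{"dx":0,"dy":0,"dz":0,"wx":0,"wy":0,"wz":-0.147,"hand":0.085},{"dx":-0.01,"dy":0.05,"dz":0,"wx":0,"wy":0,"wz":0,"hand":0.085},{"dx":-0.01,"dy":0.04,"dz":0,"wx":0,"wy":0,"wz":0,"hand":0.085},{"dx":0,"dy":0,"dz":0,"wx":0,"wy":0.14,"wz":0,"hand":0.085},{"dx":0,"dy":0,"dz":0,"wx":0,"wy":0,"wz":0,"hand":0.085}]'
python3 - <<'E'
from h import *
s=r.read_state();print(s['joint_positions'],s['orientation'],s['tcp_pos'])
snap('wrist','w1')
E
python3 m.py w1
```

```text
time_s: 2.5
tcp_pos: [420.0, 0.3, 239.2]
orientation: [-0.0, 0.403, 0.915, -0.0]
wrist_force: [-0.4, 0.2, 0.9]
opening: 84.9
time_s: 3.3
tcp_pos: [461.7, 82.6, 236.1]
orientation: [-0.075, 0.123, 0.99, 0.008]
wrist_force: [-0.3, 0.2, -1.1]
opening: 85.0
[0.14155277 0.27969742 0.03198499 1.46398026 0.05401848 0.38469675] [-0.07494925  0.12281472  0.98956541  0.00771011] [461.65545228  82.56439765 236.10605808]
w1 red 951 med [473.9  96.6 122.1] min [425.8  85.3 115.8] max [509.  108.7 129.2] ax [ 0.961 -0.235 -0.143]
w1 yel 18 med [463.7  86.1 311.4] min [451.4  13.2 295.7] max [479.6 141.4 326.9] ax [0.188 0.98  0.065]
   rect ((464.5669860839844, 83.44965362548828), (119.66375732421875, 2.482386589050293), 75.8988265991211) z mean 311.41458121568587
w1 wood 0
w1 blue 4271 med [596.3  56.1   7. ] min [555.8   9.6   5.5] max [634.5 120.3   8.5] ax [0.208 0.978 0.   ]
   rect ((598.56396484375, 63.636131286621094), (115.99974060058594, 78.95445251464844), 76.97684478759766) z mean 7.018605618415127
```

View pics/w1.png

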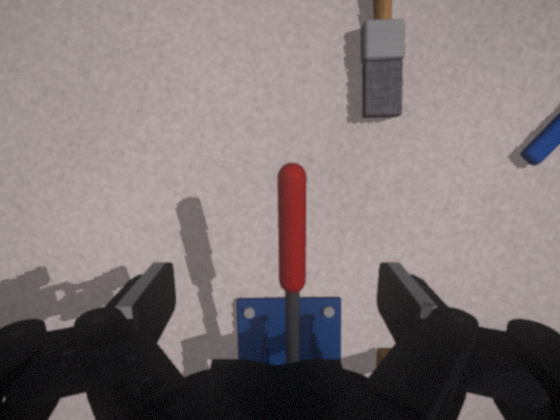

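The wrist view shows the red grip from (291,170) to (291,290), straight along the picture's column and between the open fingers. The tool is aligned with it.

```bash
cat > go.py <<'E'
from h import *
from scipy.spatial.transform import Rotation as R
s=r.read_state(); q=s['orientation']; T=R.from_quat([q[1],q[2],q[3],q[0]]).as_matrix(); t=np.array(s['tcp_pos'])
H=np.array([602.,63,93]); u=np.array([-.972,.237,0]); 
g=t-11*T[:,2]; rel=g-H
print('axes x',T[:,0].round(3),'y',T[:,1].round(3),'pitch',np.arcsin(T[2,0]))
print('grasp pt',g.round(1),'r along',rel@u,'up',rel[2],'angle',np.arctan2(rel[2],rel@u),'lateral',rel@[.237,.972,0], 'F',np.round(s['wrist_force'],1),'t',s['time_s'],'op',s['opening'])
G=np.array([467,96,112.5]); print('to grip in tool', (T.T@(G-g)).round(1))
E
python3 go.py
```

```text
axes x [-0.959  0.243  0.144] y [ 0.245  0.97  -0.002] pitch 0.14401995001376333
grasp pt [463.4  81.7 248.1] r along 139.134499631389 up 155.0989814435873 angle 0.8396028831808445 lateral -14.700750707367888 F [-0.1 -0.8 -0.2] t 3.35 op 84.85541846426145
to grip in tool [-19.4  15.1 134.2]
```

```bash
python3 -m creep '[{"dx":-0.019,"dy":0.015,"dz":0.034,"wx":0,"wy":0,"wz":0,"hand":0.085},{"dx":0,"dy":0,"dz":0.034,"wx":0,"wy":0,"wz":0,"hand":0.085},{"dx":0,"dy":0,"dz":0.034,"wx":0,"wy":0,"wz":0,"hand":0.085},{"dx":0,"dy":0,"dz":0.032,"wx":0,"wy":0,"wz":0,"hand":0.085},{"dx":0,"dy":0,"dz":0,"wx":0,"wy":0,"wz":0,"hand":0.085},{"dx":0,"dy":0,"dz":0,"wx":0,"wy":0,"wz":0,"hand":0.015},{"dx":0,"dy":0,"dz":0,"wx":0,"wy":0,"wz":0,"hand":0.015},{"dx":0,"dy":0,"dz":0,"wx":0,"wy":0,"wz":0,"hand":0.015},{"dx":0,"dy":0,"dz":0,"wx":0,"wy":0,"wz":0,"hand":0.015},{"dx":0,"dy":0,"dz":0,"wx":0,"wy":0,"wz":0,"hand":0.015},{"dx":0,"dy":0,"dz":0,"wx":0,"wy":0,"wz":0,"hand":0.015}]' 50; python3 go.py
```

```text
time_s: 4.45
tcp_pos: [464.7, 94.7, 104.0]
orientation: [-0.069, 0.122, 0.99, 0.005]
wrist_force: [-1.4, -27.0, 0.3]
opening: 20.5
axes x [-0.961  0.241  0.138] y [ 0.242  0.97  -0.006] pitch 0.13865784472276033
grasp pt [466.2  94.4 114.9] r along 139.43324540133244 up 21.870002154368237 angle 0.15558167225272268 lateral -1.694332933287388 F [ -1.4 -27.    0.3] t 4.45 op 20.514334908524447
to grip in tool [-0.7  1.8  2.3]
```

```bash
python3 -m creep '[{"dx":0,"dy":-0.002,"dz":0,"wx":0,"wy":0,"wz":0,"hand":0.015},{"dx":0.0004,"dy":0,"dz":-0.012,"wx":0,"wy":0.085,"wz":0,"hand":0.015},{"dx":0.0004,"dy":0,"dz":-0.012,"wx":0,"wy":0.085,"wz":0,"hand":0.015},{"dx":0.0004,"dy":0,"dz":-0.012,"wx":0,"wy":0.08,"wz":0,"hand":0.015},{"dx":0,"dy":0,"dz":0,"wx":0,"wy":0,"wz":0,"hand":0.015}]' 50; python3 go.py
```

```text
time_s: 4.95
tcp_pos: [470.9, 93.0, 139.2]
orientation: [-0.195, 0.12, 0.973, 0.023]
wrist_force: [-10.3, -6.1, 2.8]
opening: 20.5
axes x [-0.895  0.225  0.386] y [ 0.242  0.97  -0.002] pitch 0.3961689999471306
grasp pt [475.1  92.  149.3] r along 130.24151978882563 up 56.30862153856364 angle 0.4080712489492508 lateral -1.939851314814419 F [-10.3  -6.1   2.8] t 4.95 op 20.45854576572116
to grip in tool [-6.1  2.1 37.4]
```

```bash
python3 -m creep '[{"dx":-0.0015,"dy":0,"dz":0.0162,"wx":0,"wy":-0.116,"wz":0,"hand":0.015},{"dx":-0.002,"dy":0,"dz":0.0162,"wx":0,"wy":-0.116,"wz":0,"hand":0.015},{"dx":-0.002,"dy":0,"dz":0.0162,"wx":0,"wy":-0.116,"wz":0,"hand":0.015},{"dx":-0.002,"dy":0,"dz":0.0162,"wx":0,"wy":-0.116,"wz":0,"hand":0.015},{"dx":0,"dy":0,"dz":0,"wx":0,"wy":0,"wz":0,"hand":0.015},{"dx":0,"dy":0,"dz":0,"wx":0,"wy":0,"wz":0,"hand":0.015}]' 50; python3 go.py; python3 -c "
from h import *
snap('scene','s2')"; python3 m.py s2
```

```text
time_s: 5.55
tcp_pos: [463.5, 94.7, 75.0]
orientation: [0.037, 0.121, 0.992, -0.006]
wrist_force: [-4.2, -7.7, -3.1]
opening: 20.4
axes x [-0.968  0.24  -0.075] y [ 0.241  0.97  -0.002] pitch -0.07458539381741724
grasp pt [462.7  94.9  85.9] r along 142.95717306536275 up -7.079713389058085 angle -0.049482890118082976 lateral -2.030522634163063 F [-4.2 -7.7 -3.1] t 5.55 op 20.415324303459293
to grip in tool [ -5.9   2.1 -26.2]
s2 red 38 med [490.9  93.8  91.5] min [430.8  85.3  85.8] max [511.  101.3  96. ] ax [ 0.993 -0.111  0.032]
s2 yel 268 med [727.6  77.6 181.5] min [630.5  22.5 179. ] max [746.7 113.1 184.4] ax [ 0.89  -0.456  0.003]
   rect ((677.9718627929688, 44.24892807006836), (124.9647445678711, 127.5476303100586), 77.00385284423828) z mean 181.52745184818187
s2 wood 5451 med [776.4 208.1 232. ] min [668.  117.8 221.3] max [867.4 292.2 234.8] ax [ 0.964 -0.265 -0.026]
   rect ((759.6585693359375, 208.646728515625), (170.0042266845703, 202.9287567138672), 74.56755828857422) z mean 232.08505007437776
s2 blue 1020 med [709.4  43.    7. ] min [601.7 -17.4   3.6] max [755.7 114.7  10.9] ax [ 0.723 -0.691  0.002]
   rect ((657.5202026367188, 48.80436706542969), (116.09022521972656, 199.555908203125), 76.66902923583984) z mean 7.041531830710829
```

```bash
python3 -m creep '[{"dx":0.0006,"dy":-0.0005,"dz":-0.0162,"wx":0,"wy":0.116,"wz":0,"hand":0.015},{"dx":0.0006,"dy":0,"dz":-0.0162,"wx":0,"wy":0.116,"wz":0,"hand":0.015},{"dx":0.0006,"dy":0,"dz":-0.0162,"wx":0,"wy":0.116,"wz":0,"hand":0.015},{"dx":0.0006,"dy":0,"dz":-0.0162,"wx":0,"wy":0.12,"wz":0,"hand":0.015},{"dx":0,"dy":0,"dz":0,"wx":0,"wy":0,"wz":0,"hand":0.015},{"dx":0,"dy":0,"dz":0,"wx":0,"wy":0,"wz":0,"hand":0.015}]' 50; python3 go.py; python3 -c "
from h import *
snap('scene','s3')"; python3 m.py s3 | grep -A1 yel
```

```text
time_s: 6.2
tcp_pos: [466.8, 93.9, 138.5]
orientation: [-0.198, 0.12, 0.973, 0.023]
wrist_force: [-14.0, -0.1, 0.9]
opening: 20.4
axes x [-0.893  0.224  0.391] y [ 0.242  0.97  -0.002] pitch 0.40124825098995737
grasp pt [470.9  92.9 148.6] r along 134.462372395392 up 55.59803445635339 angle 0.3920761680875682 lateral -2.0241671066840468 F [-14.   -0.1   0.9] t 6.2 op 20.379665666498106
to grip in tool [-9.9  2.2 35. ]
s3 yel 201 med [730.5  70.  177.2] min [629.5  22.6 174.3] max [745.4 113.4 179.9] ax [ 0.88  -0.475 -0.001]
   rect ((681.6033935546875, 61.87629699707031), (89.02073669433594, 127.24301147460938), 76.65167236328125) z mean 177.2422306728299
```

```bash
python3 -m creep '[{"dx":-0.003,"dy":0,"dz":0.0166,"wx":0,"wy":-0.12,"wz":0,"hand":0.015},{"dx":-0.003,"dy":0,"dz":0.0166,"wx":0,"wy":-0.12,"wz":0,"hand":0.015},{"dx":-0.0025,"dy":0,"dz":0.0166,"wx":0,"wy":-0.12,"wz":0,"hand":0.015},{"dx":-0.0025,"dy":0,"dz":0.0166,"wx":0,"wy":-0.12,"wz":0,"hand":0.015},{"dx":0,"dy":0,"dz":0,"wx":0,"wy":0,"wz":0,"hand":0.015},{"dx":0,"dy":0,"dz":0,"wx":0,"wy":0,"wz":0,"hand":0.015},{"dx":0.0003,"dy":0,"dz":-0.0166,"wx":0,"wy":0.12,"wz":0,"hand":0.015},{"dx":0.0003,"dy":0,"dz":-0.0166,"wx":0,"wy":0.12,"wz":0,"hand":0.015},{"dx":0.0003,"dy":0,"dz":-0.0166,"wx":0,"wy":0.12,"wz":0,"hand":0.015},{"dx":0.0003,"dy":0,"dz":-0.0166,"wx":0,"wy":0.12,"wz":0,"hand":0.015},{"dx":0,"dy":0,"dz":0,"wx":0,"wy":0,"wz":0,"hand":0.015},{"dx":0,"dy":0,"dz":0,"wx":0,"wy":0,"wz":0,"hand":0.015}]' 50; python3 go.py; python3 -c "
from h import *
snap('scene','s4')"; python3 m.py s4 | grep -A1 yel
```

```text
time_s: 7.45
tcp_pos: [466.7, 93.9, 137.7]
orientation: [-0.2, 0.12, 0.972, 0.023]
wrist_force: [-27.8, 2.7, 7.7]
opening: 20.2
axes x [-0.891  0.223  0.394] y [ 0.242  0.97  -0.002] pitch 0.4054550853078787
grasp pt [470.9  92.9 147.8] r along 134.497429447239 up 54.784383228584375 angle 0.3868064280115165 lateral -2.0527536099832027 F [-27.8   2.7   7.7] t 7.45 op 20.24876646572162
to grip in tool [-9.7  2.2 34.2]
s4 yel 399 med [718.4  88.2 192.3] min [631.9  25.4 189.1] max [746.2 112.9 195.2] ax [ 0.89  -0.456  0.003]
   rect ((689.51611328125, 58.457210540771484), (126.31006622314453, 126.72411346435547), 3.191826820373535) z mean 192.27298687834153
```

```bash
python3 -m creep '[{"dx":0.0005,"dy":0,"dz":0.0166,"wx":0,"wy":-0.12,"wz":0,"hand":0.015},{"dx":-0.0022,"dy":0,"dz":0.0166,"wx":0,"wy":-0.12,"wz":0,"hand":0.015},{"dx":-0.0024,"dy":0,"dz":0.0166,"wx":0,"wy":-0.12,"wz":0,"hand":0.015},{"dx":-0.0024,"dy":0,"dz":0.0166,"wx":0,"wy":-0.12,"wz":0,"hand":0.015},{"dx":0,"dy":0,"dz":0,"wx":0,"wy":0,"wz":0,"hand":0.015},{"dx":0,"dy":0,"dz":0,"wx":0,"wy":0,"wz":0,"hand":0.015},{"dx":0.0006,"dy":0,"dz":-0.0166,"wx":0,"wy":0.12,"wz":0,"hand":0.015},{"dx":0.0006,"dy":0,"dz":-0.0166,"wx":0,"wy":0.12,"wz":0,"hand":0.015},{"dx":0.0006,"dy":0,"dz":-0.0168,"wx":0,"wy":0.12,"wz":0,"hand":0.015},{"dx":0.0006,"dy":0,"dz":-0.0168,"wx":0,"wy":0.12,"wz":0,"hand":0.015},{"dx":0,"dy":0,"dz":0,"wx":0,"wy":0,"wz":0,"hand":0.015},{"dx":0,"dy":0,"dz":0,"wx":0,"wy":0,"wz":0,"hand":0.015}]' 50; python3 go.py; python3 -c "
from h import *
snap('scene','s5')"; python3 m.py s5 | grep -A1 yel
```

```text
time_s: 8.7
tcp_pos: [466.9, 93.9, 138.9]
orientation: [-0.198, 0.12, 0.972, 0.023]
wrist_force: [-7.2, -4.3, -0.3]
opening: 20.4
axes x [-0.893  0.224  0.391] y [ 0.243  0.97  -0.002] pitch 0.40221276146940654
grasp pt [471.1  92.8 149. ] r along 134.29373566957813 up 56.00598349727716 angle 0.3951099704231806 lateral -2.0247968075602145 F [-7.2 -4.3 -0.3] t 8.7 op 20.420183475893523
to grip in tool [-9.9  2.2 35.5]
s5 yel 442 med [719.7  90.5 207.3] min [631.5  29.1 204.2] max [747.3 113.  210.4] ax [ 0.895 -0.447  0.001]
   rect ((677.8232421875, 46.75567626953125), (121.71379089355469, 128.6130828857422), 76.98792266845703) z mean 207.30372391621577
```

View pics/s5.png

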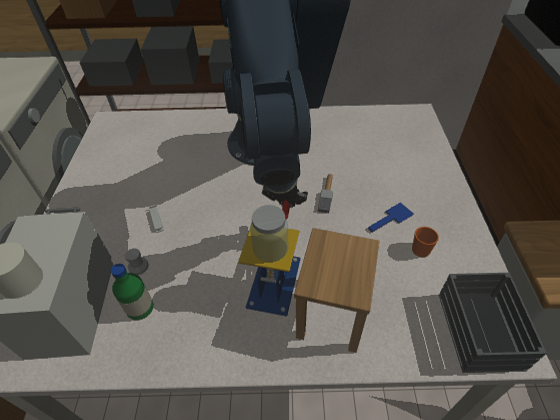

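The scene view shows the gripper on the handle at (287,200), the jar upright on the tray at (269,235), and the shelf and bystanders unchanged. The tray is at 207.3 against the shelf's 232.1 from the same camera, so two more notches leave it about 5 mm above (one more would leave it about 10 mm below).

```bash
python3 -m creep '[{"dx":-0.0015,"dy":0,"dz":0.0166,"wx":0,"wy":-0.12,"wz":0,"hand":0.015},{"dx":-0.0022,"dy":0,"dz":0.0166,"wx":0,"wy":-0.12,"wz":0,"hand":0.015},{"dx":-0.0024,"dy":0,"dz":0.0166,"wx":0,"wy":-0.12,"wz":0,"hand":0.015},{"dx":-0.0024,"dy":0,"dz":0.0168,"wx":0,"wy":-0.12,"wz":0,"hand":0.015},{"dx":0,"dy":0,"dz":0,"wx":0,"wy":0,"wz":0,"hand":0.015},{"dx":0,"dy":0,"dz":0,"wx":0,"wy":0,"wz":0,"hand":0.015},{"dx":0.0006,"dy":0,"dz":-0.0166,"wx":0,"wy":0.12,"wz":0,"hand":0.015},{"dx":0.0006,"dy":0,"dz":-0.0166,"wx":0,"wy":0.12,"wz":0,"hand":0.015},{"dx":0.0006,"dy":0,"dz":-0.0168,"wx":0,"wy":0.12,"wz":0,"hand":0.015},{"dx":0.0006,"dy":0,"dz":-0.0168,"wx":0,"wy":0.12,"wz":0,"hand":0.015},{"dx":0,"dy":0,"dz":0,"wx":0,"wy":0,"wz":0,"hand":0.015},{"dx":0,"dy":0,"dz":0,"wx":0,"wy":0,"wz":0,"hand":0.015}]' 50; python3 go.py; python3 -c "
from h import *
snap('scene','s6');snap('top','t6')"; python3 m.py s6 t6| egrep -A1 'yel|wood'
```

```text
time_s: 9.95
tcp_pos: [465.0, 94.4, 139.3]
orientation: [-0.199, 0.12, 0.972, 0.024]
wrist_force: [-11.8, -4.7, 1.8]
opening: 20.2
axes x [-0.892  0.224  0.393] y [ 0.242  0.97  -0.002] pitch 0.40355065021633074
grasp pt [469.2  93.3 149.4] r along 136.3011779522498 up 56.435884609279015 angle 0.39256185610209676 lateral -2.0059810231732946 F [-11.8  -4.7   1.8] t 9.95 op 20.150032156676236
to grip in tool [-12.    2.1  35. ]
s6 yel 441 med [720.3  90.2 222.2] min [631.2  27.3 219.4] max [747.2 112.9 224.9] ax [ 0.892 -0.451  0.001]
   rect ((679.334716796875, 45.219886779785156), (126.48670196533203, 126.82386779785156), 78.59403228759766) z mean 222.18008962723147
s6 wood 5457 med [776.1 207.8 232. ] min [668.1 117.4 220.9] max [867.7 291.8 234.7] ax [ 0.962 -0.273 -0.026]
   rect ((760.3650512695312, 208.60491943359375), (169.80667114257812, 202.49945068359375), 74.48023223876953) z mean 232.06268742141347
--
t6 yel 0
t6 wood 4463 med [752.1 229.7 233. ] min [659.9 153.9 229.4] max [856.  298.2 236.3] ax [-0.989  0.147 -0.006]
   rect ((758.2584228515625, 210.7218017578125), (167.83251953125, 200.78256225585938), 73.77600860595703) z mean 233.01065883584982
```

```bash
python3 -m creep '[{"dx":-0.003,"dy":0,"dz":0.0166,"wx":0,"wy":-0.12,"wz":0,"hand":0.015},{"dx":-0.0024,"dy":0,"dz":0.0166,"wx":0,"wy":-0.12,"wz":0,"hand":0.015},{"dx":-0.0024,"dy":0,"dz":0.0166,"wx":0,"wy":-0.12,"wz":0,"hand":0.015},{"dx":-0.0024,"dy":0,"dz":0.0168,"wx":0,"wy":-0.12,"wz":0,"hand":0.015},{"dx":0,"dy":0,"dz":0,"wx":0,"wy":0,"wz":0,"hand":0.015},{"dx":0,"dy":0,"dz":0,"wx":0,"wy":0,"wz":0,"hand":0.015},{"dx":0.0006,"dy":0,"dz":-0.0166,"wx":0,"wy":0.12,"wz":0,"hand":0.015},{"dx":0.0006,"dy":0,"dz":-0.0166,"wx":0,"wy":0.12,"wz":0,"hand":0.015},{"dx":0.0006,"dy":0,"dz":-0.0168,"wx":0,"wy":0.12,"wz":0,"hand":0.015},{"dx":0.0006,"dy":0,"dz":-0.0166,"wx":0,"wy":0.12,"wz":0,"hand":0.015},{"dx":0,"dy":0,"dz":0,"wx":0,"wy":0,"wz":0,"hand":0.015},{"dx":0,"dy":0,"dz":0,"wx":0,"wy":0,"wz":0,"hand":0.015}]' 50; python3 go.py; python3 -c "
from h import *
snap('scene','s7')"; python3 m.py s7| egrep -A1 'yel|wood'
```

```text
time_s: 11.25
tcp_pos: [463.3, 94.8, 138.9]
orientation: [-0.201, 0.12, 0.972, 0.024]
wrist_force: [-22.5, -0.9, 5.4]
opening: 20.7
axes x [-0.89   0.223  0.397] y [ 0.243  0.97  -0.002] pitch 0.40771656140431556
grasp pt [467.5  93.7 149. ] r along 137.9800742358746 up 56.02680642156315 angle 0.3857109724283422 lateral -2.0105020171060595 F [-22.5  -0.9   5.4] t 11.25 op 20.70608362753235
to grip in tool [-13.5   2.2  34. ]
s7 yel 458 med [719.   90.5 237.3] min [632.3  20.5 234.6] max [747.  112.8 239.6] ax [ 0.892 -0.451  0.002]
   rect ((677.2755737304688, 44.4970817565918), (126.36680603027344, 128.51388549804688), 76.57636260986328) z mean 237.25210993620686
s7 wood 5458 med [776.2 207.8 232.1] min [668.3 117.5 221.7] max [867.5 291.8 234.9] ax [ 0.961 -0.275 -0.026]
   rect ((738.8760986328125, 133.20416259765625), (326.4899597167969, 201.9119415283203), 74.26667785644531) z mean 232.12893780537917
```

```bash
python3 -m creep '[{"dx":0,"dy":0,"dz":0,"wx":0,"wy":0,"wz":0,"hand":0.08},{"dx":0,"dy":0,"dz":0,"wx":0,"wy":0,"wz":0,"hand":0.08},{"dx":0,"dy":0,"dz":0,"wx":0,"wy":0,"wz":0,"hand":0.08},{"dx":0,"dy":0,"dz":0,"wx":0,"wy":0,"wz":0,"hand":0.08},{"dx":0,"dy":0,"dz":0,"wx":0,"wy":0,"wz":0,"hand":0.08},{"dx":0.003,"dy":0.002,"dz":-0.012,"wx":0,"wy":0,"wz":0,"hand":0.08},{"dx":0.006,"dy":0,"dz":-0.016,"wx":0,"wy":0,"wz":0,"hand":0.08},{"dx":0.008,"dy":0,"dz":-0.02,"wx":0,"wy":0,"wz":0,"hand":0.08},{"dx":0.012,"dy":0,"dz":-0.02,"wx":0,"wy":0,"wz":0,"hand":0.08},{"dx":0.02,"dy":0,"dz":-0.02,"wx":0,"wy":0,"wz":0,"hand":0.08},{"dx":0.02,"dy":0,"dz":-0.01,"wx":0,"wy":0,"wz":0,"hand":0.08},{"dx":0,"dy":0,"dz":0,"wx":0,"wy":0,"wz":0,"hand":0.08}]'; python3 go.py; python3 -c "
from h import *
snap('scene','s8')"; python3 m.py s8| egrep -A1 'yel|wood|red'
```

```text
time_s: 12.5
tcp_pos: [440.4, 103.5, 258.1]
orientation: [-0.195, 0.119, 0.973, 0.024]
wrist_force: [0.3, -0.0, -0.7]
opening: 79.8
axes x [-0.896  0.222  0.385] y [0.241 0.971 0.001] pitch 0.39543138107498665
grasp pt [444.5 102.5 268.3] r along 162.41120578123363 up 175.2799676472219 angle 0.8234878111336416 lateral 1.0841516995981024 F [ 0.3 -0.  -0.7] t 12.5 op 79.81817552919429
to grip in tool [-81.6  -1.1 134.8]
s8 red 88 med [471.9  95.8 155.7] min [436.5  88.6 139.6] max [500.6 108.  170.4] ax [ 0.912 -0.178 -0.37 ]
s8 yel 377 med [727.8  85.8 237.1] min [632.1  19.6 234.3] max [748.3 113.1 240.1] ax [ 0.851 -0.525  0.002]
   rect ((691.213623046875, 57.8702278137207), (126.21369934082031, 127.74103546142578), 3.545112133026123) z mean 237.19395212644145
s8 wood 5467 med [776.1 207.9 232.1] min [668.2 117.4 221.9] max [867.7 292.1 234.9] ax [ 0.96  -0.277 -0.027]
   rect ((738.3138427734375, 132.51620483398438), (328.3724365234375, 202.86105346679688), 74.43972778320312) z mean 232.11738465905884
```

View pics/s8.png

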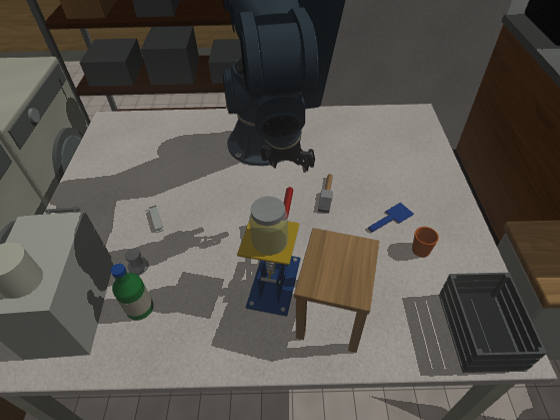

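The last view shows the gripper clear at (290,155), the handle free and raised at (288,202), the jar upright on the tray at (268,225), and the bystanders in place.

```bash
python3 -c "
from rig import r
print(r.sign_off())"
```

```text
the job is handed in; nothing more can be done
None
```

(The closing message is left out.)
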